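Put the peg figures away in their storage jar

ROBOT

A 6-joint arm with a two-finger parallel gripper is mounted at the origin on the work surface. World frame = base frame: x ahead of the robot, y to its left, z up, the work surface at z = 0. Lengths are in m, angles in rad, forces in N, time in s.
With the tool pointing down it reaches from about 0.4 to 0.925 m from the base axis. Payload 12.5 kg.
Tool frame: the origin (TCP) lies at the centre of the arm's flange, where the gripper is bolted on; the fingertips stand ahead of it and the grasp point (between the pads) lies 171 mm ahead of it (arm.tcp_to_tips is the z of the fingertips in the tool frame, in m); z points along the fingers, y is the line along which they close (so a half turn about z gives the same grasp; the last joint's range is limited). The gripper opens to 95 mm and grips with 3 to 60 N. Pads are 20 mm wide; open, the fingers measure 119 mm over their backs; the gripper's body (75 mm by 180 mm) begins 59 mm behind the grasp point.
Start: joints at [1.089, 0.491, 1.559, -0, 1.092, -0.106], TCP at [0.229, 0.581, 0.405] pointing down, gripper open.
Joint ranges: [-3.1, 3.1], [-0.84, 2.19], [0.05, 2.79], [-1.13, 4.28], [0.06, 2.93], [-2.69, 2.69]. Speed limits (rad/s): [2.22, 2.22, 2.79, 3.14, 3.14, 3.14].

INTERFACE

Orientations are given as a unit quaternion [w, x, y, z].
In Python, from bench import arm gives the robot as it stands.
- The arm moves only by the tool send_rows, never from a script. Its argument "rows" is a list that holds one entry, the list of rows, each a list of 7 numbers: the turn, a rotation vector about the tool's x, y, z in degrees, then the shift along the tool's x, y, z in mm, then the closure, from 0 (fully open) to 1 (shut). In form: [[[rx, ry, rz, tx, ty, tz, fingers], ...]]. A call has 1 to 12 rows; each row is the pose to reach, as a shift and turn from the pose commanded when the call began, along the tool's axes at that moment; what a row does not reach only later rows make up. A row lasts 1/8 s, in which the tool goes at most 62.5 mm and 10.7 degrees, less where a joint would pass 70% of its speed; a pose out of reach is approached as far as the arm can. A call with a gripper value outside its range is refused whole. The fingers move at their own pace and stop on an object; "squeeze" is the grip in N (left out, the last holds). Time passes only in rows, so rows that repeat a pose let the fingers close. It gives the time, the measured TCP pose, the force, the opening and the grip force at its end, in the units of the state.
- arm.sense(): the state, without advancing time (a new reading comes with each control period).
- arm.read_camera(name): name is "side" or "top"; returns a dict with "pixels" (420x560x3 uint8, blue, green, red), "fx", "fy", "cx", "cy" (pixels), "rvec" (rotation vector, rad) and "tvec" (3), from world to camera coordinates, as OpenCV has them. Camera axes: x right, y down, z forward; pixel columns grow to the right and rows downward; lengths in m; the calibration is good to about 2 mm. A picture is of the moment at which its call begins. There is no depth.
- arm.hand_in(): hands the job in; it is judged then, once.
The state is a dict: "time_s": time; "joint_pos": joint angles; "qvel": joint speeds; "joint_efforts": joint torques, N m; "eef_pos": TCP position; "orientation": TCP orientation; "force": force on the tool from outside, world axes, zero at the start; "torque": the same for the moment, N m; "finger_gap": finger opening in m; "finger_force": force on a finger pad.
Only numpy, scipy, OpenCV 4.12 (cv2) and the standard library are available. Lean on these libraries where they do the work, as an engineer would, in place of code of your own. Each camera call takes 0.05 s, during which the arm holds its last target. There are 200 camera calls.

TASK

Two turned wooden peg figures still stand on the table in front of you. Drop both through the narrow neck of the glass jar that already holds a figure of the same kind (not the jar with the bell), so that they end up inside the jar, below its neck. Both jars must stay standing where they are, and nothing else on the table is to be knocked over or shifted.

Things in the scene. Friction and masses are not known exactly. Their poses are not given: they have to be found in the camera images.
- figure_1_center (a point): centre (35 mm above its foot) of a loose plain light-wood peg figure that stands upright on the table at the start: 70 mm tall, a straight round body 28 mm in diameter for the lower 42 mm, then a neck and a round head 25 mm in diameter up to the top; 25 to 50 g; z runs from foot to head; yaw has no meaning
- figure_2_center (a point): the same point of the second, identical loose figure standing on the table
- figure_3_center (a point): centre of a third identical figure, which already lies inside one of the two jars, seen through the glass and the mouth; it shows which jar is the figures' jar; its x axis runs along its length
- bell_center (a point): centre of a light-wood bell ornament (42 mm wide, 48 mm tall), which stands inside the other jar
- jar_a_mouth (a point): centre of the mouth (rim plane) of one clear glass jar, 200 mm above the table; z up. The jar stands loose (0.9 kg); belly 140 mm in outer diameter up to 130 mm height, then a sloping shoulder to a straight round neck from 162 to 200 mm height, 58 mm outer and 48 mm inner diameter (rim 64 mm outer); walls 5 mm, inner floor 8 mm above the table
- jar_b_mouth (a point): the same point of the second jar, identical to the first. Either jar may be the figures' jar
- tree: bystander: little bottle-brush fir, 170 mm tall, 80 mm wide, on a wooden foot; origin at the centre of its underside
- mug: bystander: white mug, 92 mm tall, 82 mm wide, handle to its +y; origin at the centre of its underside
- parcel: bystander: wrapped parcel 75 x 75 x 50 mm with a bow; origin at the centre of its underside
- wagon: bystander: toy goods wagon 55 x 130 x 53 mm, long along its y; origin at the centre of its underside

How it is judged:
By the outcome, as a careful person would: the job done as asked, in the order asked, and still so for the second after the job is handed in, with the robot touching nothing.
It also fails if it takes over 59 s, if anything falls off the work surface, if the arm or the gripper's body presses on something with over 40 N, if the wrist force passes 120 N, or if a joint passes its speed limit or range.

## Working session

There is one attempt and no reset: what is moved stays moved. The work goes in short steps, Python scripts to look and compute and a tool call to move; the robot and the scene stay as the last step left them, time stands still between calls to the robot, and variables do not carry over. Pictures are saved under pics/ and viewed, at most 10 in all, crops included, and the job is handed in when it is done.

Besides the shell and the picture viewer there is one more tool, called after ">>>" by a JSON object that holds its "fn" and its "kwargs". send_rows: Moves the arm, as the interface text tells. Its arguments: {"type":"object","properties":{"rows":{"type":"array","items":{"type":"array","items":{"type":"array","items":{"type":"number"}}}},"squeeze":{"type":"number"}},"required":["rows"]}

```bash
mkdir -p pics; cat > h.py <<'E'
import numpy as np, cv2
from bench import arm
def cam(n):
    c=arm.read_camera(n); c['R']=cv2.Rodrigues(np.array(c['rvec'],float))[0]; c['t']=np.array(c['tvec'],float).ravel(); return c
def ray(c,u,v):
    d=c['R'].T@np.array([(u-c['cx'])/c['fx'],(v-c['cy'])/c['fy'],1]); return -c['R'].T@c['t'],d
def plane(c,u,v,z):
    o,d=ray(c,u,v); return o+d*(z-o[2])/d[2]
def proj(c,p):
    q=c['R']@np.array(p,float)+c['t']; return np.array([c['fx']*q[0]/q[2]+c['cx'],c['fy']*q[1]/q[2]+c['cy']])
E
python3 - <<'E'
from h import *
for n in('top','side'):
    c=cam(n); cv2.imwrite(f'pics/{n}0.png',c['pixels']); print(n,-c['R'].T@c['t'],c['R'].round(2).tolist(),c['fx'])
s=arm.sense(); print(s['eef_pos'],s['orientation'],s['force'],s['finger_gap'],arm.tcp_to_tips,s['time_s'])
E
```

```text
top [0.30512754 0.01361141 1.26191723] [[-0.01, -1.0, 0.01], [-0.98, 0.01, -0.2], [0.2, -0.01, -0.98]] 533.0530125930699
side [0.29517179 0.55844056 0.50400148] [[-0.9, -0.44, 0.02], [-0.24, 0.44, -0.87], [0.37, -0.78, -0.5]] 390.7600750545637
[0.22936681 0.5813745  0.40427173] [-1.13454300e-04  1.86789846e-01  9.82399798e-01 -4.22299062e-04] [ 0.90215228 -0.32263048 -0.27095572] 0.0950087220158549 0.1901 0.1
```

View pics/top0.png

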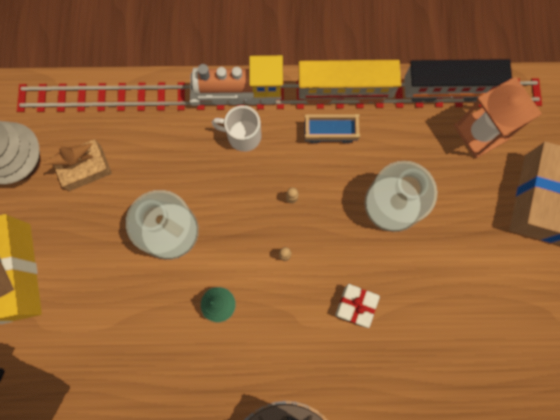

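View pics/side0.png

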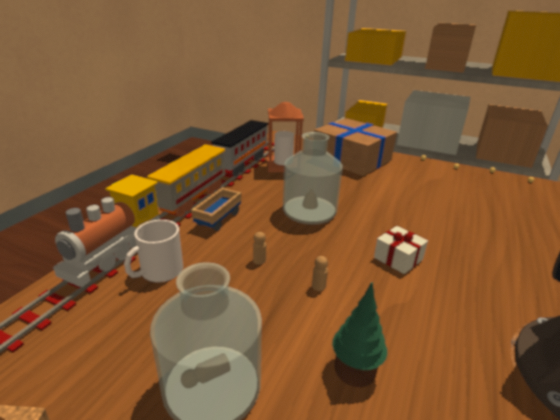

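The top view shows the loose figures at (292,195) and (285,254). A figure lies in the left jar, mouth near (154,216), which is the near jar in the side view. I'll zoom in on these to measure.

```bash
python3 - <<'E'
from h import *
t=cv2.imread('pics/top0.png'); s=cv2.imread('pics/side0.png')
f=lambda im,x,y,w,h,k: cv2.resize(im[y:y+h,x:x+w],None,fx=k,fy=k,interpolation=cv2.INTER_CUBIC)
a=np.hstack([f(t,115,180,100,75,4),f(t,245,175,100,75,4)])
b=np.hstack([f(s,155,255,100,75,4),f(s,245,220,100,75,4)])
b2=np.vstack([a,b])
for i in range(0,800,40): cv2.line(b2,(i,0),(i,4),(255,255,255),1); cv2.line(b2,(i,300),(i,304),(255,255,255),1)
for i in range(0,600,40): cv2.line(b2,(0,i),(4,i),(255,255,255),1); cv2.line(b2,(400,i),(404,i),(255,255,255),1)
cv2.imwrite('pics/z.png',b2)
ct,cs=cam('top'),cam('side')
for n,c,u,v,z in [('f1',ct,292,195,.057),('f2',ct,285,254,.057),('f1s',cs,260,240,.057),('f2s',cs,321,264,.057),('jar',ct,154,216,.2),('jarS',cs,204,281,.2)]: print(n,plane(c,u,v,z).round(4))
E
```

```text
f1 [ 0.5916 -0.0247  0.057 ]
f2 [ 0.4542 -0.0061  0.057 ]
f1s [ 0.5923 -0.0199  0.057 ]
f2s [ 0.4564 -0.0029  0.057 ]
jar [0.5176 0.2605 0.2   ]
jarS [0.5164 0.2709 0.2   ]
```

View pics/z.png

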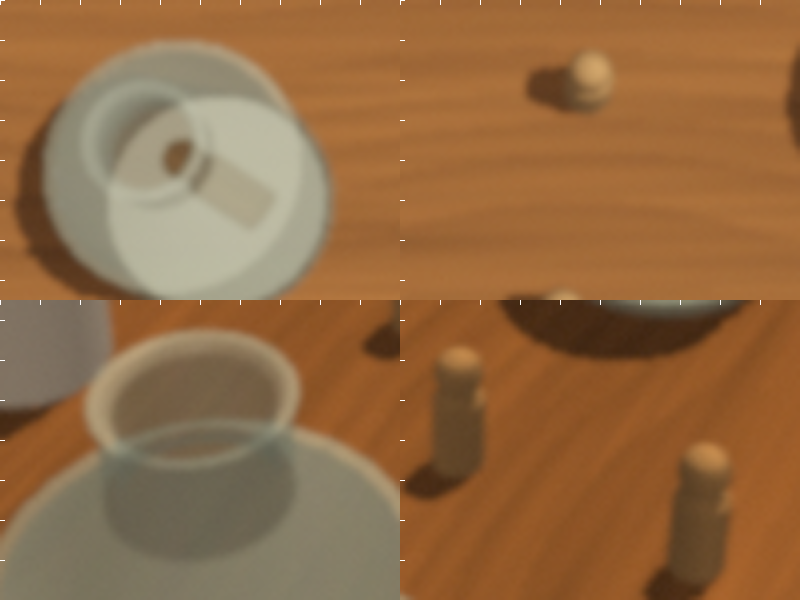

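```bash
cat >> h.py <<'E'
def tri(a,b):
    A=[];B=[]
    for c,u,v in(a,b):
        o,d=ray(c,u,v);d/=np.linalg.norm(d);M=np.eye(3)-np.outer(d,d);A.append(M);B.append(M@o)
    return np.linalg.lstsq(np.vstack(A),np.hstack(B),rcond=None)[0]
from scipy.spatial.transform import Rotation as Ro
def shift(p):
    s=arm.sense();q=s['orientation'];R=Ro.from_quat([q[1],q[2],q[3],q[0]]).as_matrix()
    return (R.T@(np.array(p)-s['eef_pos'])*1000).round(1)
E
python3 - <<'E'
from h import *
ct,cs=cam('top'),cam('side')
im=ct['pixels'][235:265,270:300].astype(int); m=(im[...,0]>70)&(im[...,2]>150)
ys,xs=np.nonzero(m); print('f2 top mask',xs.mean()+270,ys.mean()+235,len(xs),xs.min()+270,xs.max()+270,ys.min()+235,ys.max()+235)
for n,z,a,b in [('f1',.0575,(293,193),(260,237.2)),('f2',.0575,(285.2,252.5),(321.5,261.7)),('jar',.2,(151.3,215.5),(203,279.5))]:
    print(n,plane(ct,*a,z).round(4),plane(cs,*b,z).round(4),tri((ct,*a),(cs,*b)).round(4))
J=plane(ct,151.3,215.5,.2)
for c in(ct,cs): print([proj(c,J+[.032*np.cos(t),.032*np.sin(t),0]).round(1).tolist() for t in np.arange(0,6.28,1.5708)])
print(shift([.592,-.023,.45]))
E
```

```text
f2 top mask 286.02150537634407 252.55913978494624 93 281 291 247 258
f1 [ 0.5962 -0.0271  0.0575] [ 0.5966 -0.0281  0.0575] [ 0.596  -0.027   0.0583]
f2 [ 0.4575 -0.0066  0.0575] [ 0.4577 -0.0093  0.0575] [ 0.4571 -0.0066  0.0596]
jar [0.5187 0.266  0.2   ] [0.519  0.2692 0.2   ] [0.5199 0.2669 0.1977]
[[151.8, 200.1], [135.5, 215.7], [150.8, 231.1], [167.1, 215.3]]
[[182.8, 270.1], [188.5, 294.5], [227.9, 286.3], [219.4, 263.2]]
[-559.2 -429.1  -45.3]
```

>>> {"fn": "send_rows", "kwargs": {"rows": [[[0, 0, 0, 0, 0, -46, 0], [0, 0, 0, -564, -431, -46, 0], [0, 0, 0, -564, -431, -46, 0], [0, 0, 0, -564, -431, -46, 0], [0, 0, 0, -564, -431, -46, 0], [0, 0, 0, -564, -431, -46, 0], [0, 0, 0, -564, -431, -46, 0], [0, 0, 0, -564, -431, -46, 0], [0, 0, 0, -564, -431, -46, 0], [0, 0, 0, -564, -431, -46, 0], [0, 0, 0, -564, -431, -46, 0], [0, 0, 0, -564, -431, -46, 0]]]}}

```text
time_s: 1.8
eef_pos: [0.585, -0.0094, 0.4508]
orientation: [0.0, 0.187, 0.982, 0.0]
force: [0.1, 1.0, 1.2]
finger_gap: 0.0948
finger_force: 0.0
```

>>> {"fn": "send_rows", "kwargs": {"rows": [[[0, 0, 0, 0, 0, 0, 0], [0, 0, 0, 0, 0, 0, 0]]]}}

```text
time_s: 2.05
eef_pos: [0.584, -0.0073, 0.4504]
orientation: [-0.0, 0.187, 0.982, 0.0]
force: [0.2, 0.5, -0.6]
finger_gap: 0.0953
finger_force: 0.0
```

```bash
python3 - <<'E'
from h import *
s=arm.sense();print(s['time_s'],s['eef_pos'],s['orientation'],s['qvel'].round(3) if hasattr(s['qvel'],'round') else s['qvel'],shift([.596,-.027,.221]))
E
```

```text
2.05 [ 0.58402535 -0.00728267  0.45044249] [-4.23966833e-04  1.87095366e-01  9.82341655e-01  1.31160591e-04] [ 0.027 -0.015  0.009  0.    -0.001  0.001] [-18.6 -14.  229.4]
```

>>> {"fn": "send_rows", "kwargs": {"rows": [[[0, 0, 0, -18.5, -14, 0, 0], [0, 0, 0, -18.5, -14, 60, 0], [0, 0, 0, -18.5, -14, 110, 0], [0, 0, 0, -18.5, -14, 140, 0], [0, 0, 0, -18.5, -14, 140, 0], [0, 0, 0, -18.5, -14, 140, 0]]]}}

```text
time_s: 2.8
eef_pos: [0.5968, -0.0271, 0.3121]
orientation: [0.001, 0.186, 0.982, 0.0]
force: [0.2, -0.9, 0.1]
finger_gap: 0.0953
finger_force: 0.0
```

```bash
python3 - <<'E'
from h import *
print(shift([.596,-.027,.221]))
t,s=cam('top'),cam('side')
f=lambda im,x,y,w,h,k: cv2.resize(im[y:y+h,x:x+w],None,fx=k,fy=k,interpolation=cv2.INTER_CUBIC)
cv2.imwrite('pics/z1.png',np.hstack([f(t['pixels'],240,130,130,150,3),f(s['pixels'],200,150,130,150,3)]))
E
```

```text
[ 1.  -0.3 91.1]
```

View pics/z1.png

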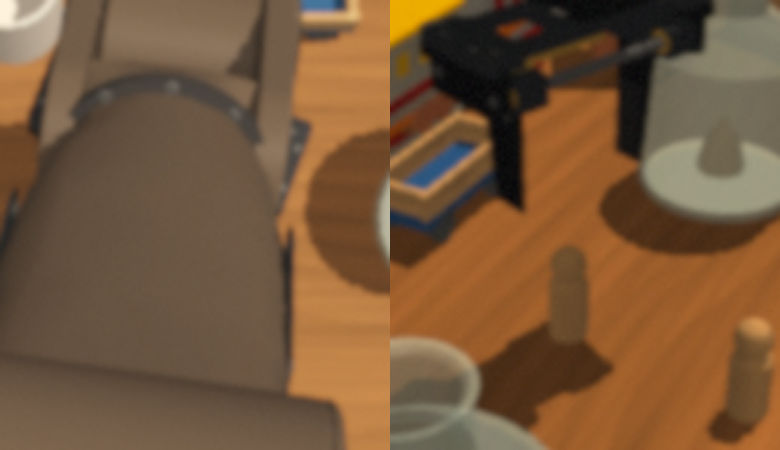

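The side view shows the open fingers straddling figure 1 (crop (568,295)), and the bell in the far jar. Now I'll descend and grip.

>>> {"fn": "send_rows", "kwargs": {"rows": [[[0, 0, 0, 1, 0, 50, 0], [0, 0, 0, 1, 0, 91, 0], [0, 0, 0, 1, 0, 91, 0], [0, 0, 0, 1, 0, 91, 0.5], [0, 0, 0, 1, 0, 91, 0.8], [0, 0, 0, 1, 0, 91, 1], [0, 0, 0, 1, 0, 91, 1], [0, 0, 0, 1, 0, 91, 1], [0, 0, 0, 1, 0, 91, 1], [0, 0, 0, 1, 0, 91, 1]]], "squeeze": 12}}

```text
time_s: 4.15
eef_pos: [0.5955, -0.0268, 0.2197]
orientation: [-0.0, 0.187, 0.982, 0.0]
force: [0.7, 0.0, -0.3]
finger_gap: 0.0306
finger_force: 0.2
```

>>> {"fn": "send_rows", "kwargs": {"rows": [[[0, 0, 0, 0, 0, 0, 1], [0, 0, 0, 0, 0, 0, 1], [0, 0, 0, 0, 0, 0, 1]]]}}

```text
time_s: 4.53
eef_pos: [0.5954, -0.0268, 0.2197]
orientation: [-0.0, 0.187, 0.982, 0.0]
force: [0.2, 0.0, -0.9]
finger_gap: 0.0273
finger_force: 11.8
```

>>> {"fn": "send_rows", "kwargs": {"rows": [[[0, 0, 0, 0, 0, -60, 1], [0, 0, 0, 0, 0, -120, 1], [0, 0, 0, 0, 0, -180, 1], [0, 0, 0, 0, 0, -240, 1], [0, 0, 0, 0, 0, -240, 1], [0, 0, 0, 30, 41, -240, 1], [0, 0, 0, 60, 82, -240, 1], [0, 0, 0, 90, 123, -240, 1], [0, 0, 0, 120, 164, -240, 1], [0, 0, 0, 150, 205, -240, 1], [0, 0, 0, 170, 233, -240, 1], [0, 0, 0, 179, 245, -240, 1]]]}}

```text
time_s: 6.02
eef_pos: [0.5183, 0.2682, 0.4585]
orientation: [-0.001, 0.186, 0.983, -0.0]
force: [0.2, -0.4, -1.0]
finger_gap: 0.0276
finger_force: 11.8
```

>>> {"fn": "send_rows", "kwargs": {"rows": [[[0, 0, 0, 0, 0, 0, 1], [0, 0, 0, 0, 0, 0, 1]]]}}

```text
time_s: 6.28
eef_pos: [0.5192, 0.2658, 0.4594]
orientation: [-0.0, 0.187, 0.982, -0.0]
force: [0.2, -0.9, -0.6]
finger_gap: 0.0274
finger_force: 11.8
```

```bash
python3 - <<'E'
from h import *
print(shift([.519,.267,.396]))
t,s=cam('top'),cam('side')
f=lambda im,x,y,w,h,k: cv2.resize(im[y:y+h,x:x+w],None,fx=k,fy=k,interpolation=cv2.INTER_CUBIC)
cv2.imwrite('pics/z2.png',np.hstack([f(t['pixels'],90,150,130,150,3),f(s['pixels'],140,170,130,150,3)]))
E
```

```text
[ 0.7  1.1 63.4]
```

View pics/z2.png

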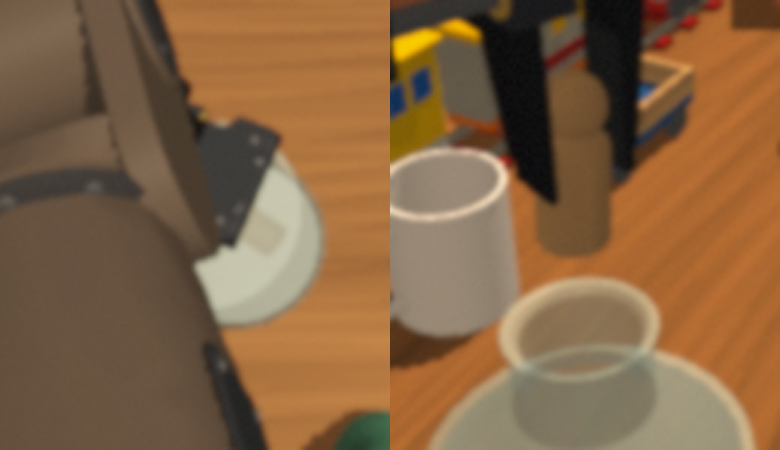

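Side view shows the figure held upright, foot at crop (573,240), over the mouth at (580,330). I'll check the foot's position numerically.

```bash
python3 - <<'E'
from h import *
c=cam('side')
print(plane(c,140+183/3,170+236/3,.238), proj(c,[.519,.267,.238]),proj(c,[.519,.267,.308]),'mouth',plane(c,140+190/3,170+328/3,.2))
E
```

```text
[0.52403595 0.2614555  0.238     ] [201.86326064 252.41385742] [197.28370921 198.18712125] mouth [0.51880843 0.26877476 0.2       ]
```

>>> {"fn": "send_rows", "kwargs": {"rows": [[[0, 0, 0, 0.5, 1, 20, 1], [0, 0, 0, 0.5, 1, 32, 1], [0, 0, 0, 0.5, 1, 32, 1], [0, 0, 0, 0.5, 1, 32, 1]]]}}

```text
time_s: 6.92
eef_pos: [0.5189, 0.2678, 0.4282]
orientation: [0.0, 0.187, 0.982, 0.0]
force: [0.6, 0.5, -0.4]
finger_gap: 0.0273
finger_force: 11.8
```

```bash
python3 - <<'E'
from h import *
print(shift([.519,.267,.396]))
s=cam('side')['pixels']
cv2.imwrite('pics/z3.png',cv2.resize(s[190:310,140:270],None,fx=5,fy=5,interpolation=cv2.INTER_CUBIC)[:600])
E
```

```text
[-0.3 -0.7 32.2]
```

View pics/z3.png

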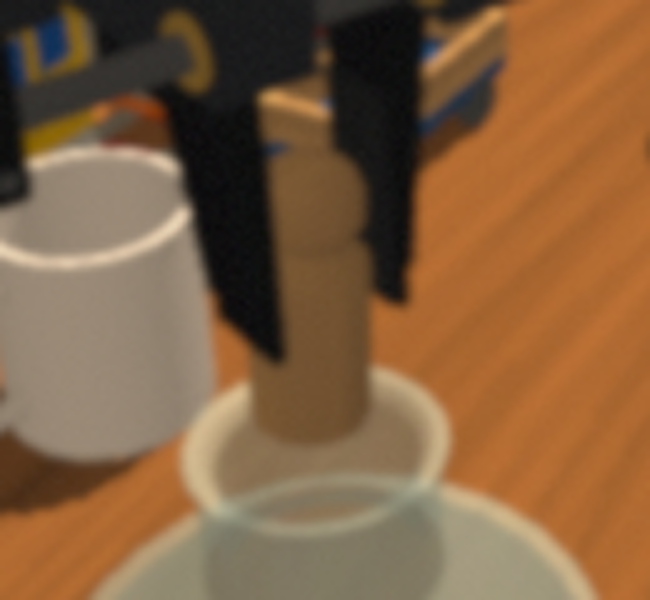

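Foot centre (309,420) sits over the mouth (316,450), consistent with being about 10 mm above it. It is centred, so I'll lower and release.

>>> {"fn": "send_rows", "kwargs": {"rows": [[[0, 0, 0, 0, 0, 15, 1], [0, 0, 0, 0, 0, 30, 1], [0, 0, 0, 0, 0, 30, 1], [0, 0, 0, 0, 0, 30, 1]]]}}

```text
time_s: 7.48
eef_pos: [0.5189, 0.2679, 0.3977]
orientation: [-0.0, 0.187, 0.982, 0.0]
force: [0.3, 0.8, -0.1]
finger_gap: 0.0278
finger_force: 11.8
```

>>> {"fn": "send_rows", "kwargs": {"rows": [[[0, 0, 0, 0, 0, 0, 0.5], [0, 0, 0, 0, 0, 0, 0], [0, 0, 0, 0, 0, 0, 0], [0, 0, 0, 0, 0, 0, 0], [0, 0, 0, 0, 0, -60, 0], [0, 0, 0, 0, 0, -60, 0]]]}}

```text
time_s: 8.22
eef_pos: [0.5188, 0.2679, 0.4617]
orientation: [0.003, 0.187, 0.982, 0.002]
force: [0.3, -0.1, -1.1]
finger_gap: 0.0821
finger_force: 0.0
```

>>> {"fn": "send_rows", "kwargs": {"rows": [[[0, 0, 0, -9, -55, 0, 0], [0, 0, 0, -18, -110, 0, 0], [0, 0, 0, -27, -170, 0, 0], [0, 0, 0, -36, -230, 0, 0], [0, 0, 0, -44, -279, 0, 0], [0, 0, 0, -44, -279, 0, 0], [0, 0, 0, -44, -279, 60, 0], [0, 0, 0, -44, -279, 100, 0], [0, 0, 0, -44, -279, 130, 0], [0, 0, 0, -44, -279, 140, 0], [0, 0, 0, -44, -279, 140, 0]]]}}

```text
time_s: 9.6
eef_pos: [0.4575, -0.0074, 0.3177]
orientation: [-0.0, 0.187, 0.982, 0.0]
force: [0.2, 0.8, 0.9]
finger_gap: 0.0947
finger_force: 0.0
```

```bash
python3 - <<'E'
from h import *
print(shift([.4573,-.0075,.221]))
s=cam('side');cv2.imwrite('pics/s4.png',s['pixels'])
E
```

```text
[ 0.1 -0.2 96.7]
```

View pics/s4.png

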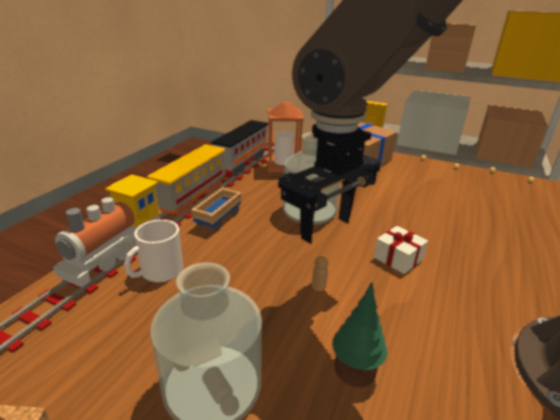

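Figure 1 is in the jar (a figure visible at (220,388)), and the mouth is still at (204,280). The gripper is over figure 2 at (320,273).

>>> {"fn": "send_rows", "kwargs": {"rows": [[[0, 0, 0, 0, 0, 50, 0], [0, 0, 0, 0, 0, 90, 0], [0, 0, 0, 0, 0, 97, 0], [0, 0, 0, 0, 0, 97, 0.5], [0, 0, 0, 0, 0, 97, 0.8], [0, 0, 0, 0, 0, 97, 1], [0, 0, 0, 0, 0, 97, 1], [0, 0, 0, 0, 0, 97, 1], [0, 0, 0, 0, 0, 97, 1], [0, 0, 0, 0, 0, 97, 1], [0, 0, 0, 0, 0, 97, 1], [0, 0, 0, 0, 0, 97, 1]]]}}

```text
time_s: 11.15
eef_pos: [0.4573, -0.0078, 0.2207]
orientation: [-0.0, 0.187, 0.982, 0.0]
force: [0.7, -0.3, 0.1]
finger_gap: 0.0276
finger_force: 11.8
```

>>> {"fn": "send_rows", "kwargs": {"rows": [[[0, 0, 0, 0, 0, 0, 1], [0, 0, 0, 0, 0, 0, 1]]]}}

```text
time_s: 11.4
eef_pos: [0.4573, -0.0078, 0.2207]
orientation: [-0.0, 0.187, 0.982, 0.0]
force: [-0.3, -0.2, -0.6]
finger_gap: 0.0273
finger_force: 11.8
```

>>> {"fn": "send_rows", "kwargs": {"rows": [[[0, 0, 0, 0, 0, -60, 1], [0, 0, 0, 0, 0, -120, 1], [0, 0, 0, 0, 0, -180, 1], [0, 0, 0, 0, 0, -240, 1], [0, 0, 0, 0, 0, -240, 1], [0, 0, 0, 7, 45, -240, 1], [0, 0, 0, 15, 95, -240, 1], [0, 0, 0, 23, 145, -240, 1], [0, 0, 0, 31, 195, -240, 1], [0, 0, 0, 38, 240, -240, 1], [0, 0, 0, 43.5, 278, -240, 1], [0, 0, 0, 43.5, 278, -240, 1]]]}}

```text
time_s: 12.9
eef_pos: [0.5189, 0.2687, 0.4589]
orientation: [-0.001, 0.186, 0.983, -0.0]
force: [-0.1, 0.3, -0.1]
finger_gap: 0.0278
finger_force: 11.8
```

>>> {"fn": "send_rows", "kwargs": {"rows": [[[0, 0, 0, 0, 0, 20, 1], [0, 0, 0, 0, 0, 33, 1], [0, 0, 0, 0, 0, 33, 1], [0, 0, 0, 0, 0, 33, 1]]]}}

```text
time_s: 13.4
eef_pos: [0.519, 0.2664, 0.4282]
orientation: [0.0, 0.187, 0.982, 0.0]
force: [0.9, -0.2, 0.3]
finger_gap: 0.0276
finger_force: 11.8
```

```bash
python3 - <<'E'
from h import *
print(shift([.519,.267,.396]))
s=cam('side')['pixels']
cv2.imwrite('pics/z5.png',cv2.resize(s[190:310,140:270],None,fx=5,fy=5,interpolation=cv2.INTER_CUBIC)[:600])
E
```

```text
[ 0.2  0.5 32.2]
```

View pics/z5.png

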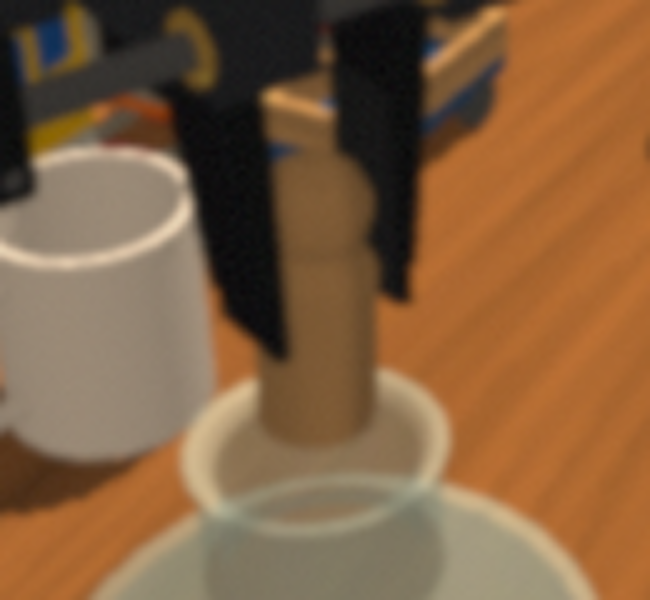

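Figure 2's foot (316,425) is centred over the mouth (316,450), as before.

>>> {"fn": "send_rows", "kwargs": {"rows": [[[0, 0, 0, 0, 0, 15, 1], [0, 0, 0, 0, 0, 30, 1], [0, 0, 0, 0, 0, 30, 1], [0, 0, 0, 0, 0, 30, 1]]]}}

```text
time_s: 13.95
eef_pos: [0.519, 0.2668, 0.3977]
orientation: [-0.0, 0.187, 0.982, 0.0]
force: [-0.3, -0.5, -0.8]
finger_gap: 0.0275
finger_force: 11.8
```

>>> {"fn": "send_rows", "kwargs": {"rows": [[[0, 0, 0, 0, 0, 0, 0.5], [0, 0, 0, 0, 0, 0, 0], [0, 0, 0, 0, 0, 0, 0], [0, 0, 0, 0, 0, 0, 0], [0, 0, 0, 0, 0, -60, 0], [0, 0, 0, 0, 0, -90, 0], [0, 0, 0, -44, -100, -90, 0], [0, 0, 0, -44, -200, -90, 0], [0, 0, 0, -44, -250, -90, 0], [0, 0, 0, -44, -250, -90, 0], [0, 0, 0, -44, -250, -90, 0], [0, 0, 0, -44, -250, -90, 0]]]}}

```text
time_s: 15.45
eef_pos: [0.4681, 0.0179, 0.4879]
orientation: [0.0, 0.187, 0.982, 0.0]
force: [-1.0, 0.1, 0.7]
finger_gap: 0.095
finger_force: 0.0
```

>>> {"fn": "send_rows", "kwargs": {"rows": [[[0, 0, 0, 0, 0, 0, 0], [0, 0, 0, 0, 0, 0, 0], [0, 0, 0, 0, 0, 0, 0], [0, 0, 0, 0, 0, 0, 0]]]}}

```text
time_s: 15.95
eef_pos: [0.4681, 0.0184, 0.4877]
orientation: [-0.0, 0.186, 0.982, 0.0]
force: [-0.4, -0.5, 0.6]
finger_gap: 0.095
finger_force: 0.0
```

```bash
python3 - <<'E'
from h import *
cv2.imwrite('pics/s6.png',cam('side')['pixels'])
E
```

```text
(no output)
```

View pics/s6.png

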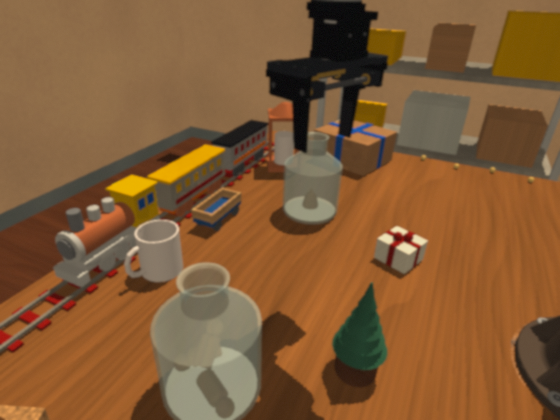

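The figures are inside the jar (around (205,345) and (220,388)), no loose figures remain on the table, and everything else stands where it was.

```bash
python3 -c "
from bench import arm
print(arm.hand_in())"
```

```text
the job is handed in; nothing more can be done
None
```

I dropped both figures through the neck into the figures' jar. In the last picture both jars and everything else on the table stood where they had been. The job took about 16 s of robot time and is handed in; the hand-in returned no verdict.

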